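Snap the lid onto the open specimen jar

ROBOT

A 6-joint arm with a two-finger parallel gripper is mounted at the origin on the work surface. World frame = base frame: x ahead of the robot, y to its left, z up, the work surface at z = 0. Lengths are in m, angles in rad, forces in N, time in s.
With the tool pointing down it reaches from about 0.35 to 0.95 m from the base axis. Payload 17.4 kg.
Tool frame: the origin (TCP) lies midway between the tips of the shut fingers; the grasp point (between the pads) lies 19 mm behind it; z points along the fingers, y is the line along which they close (so a half turn about z gives the same grasp; the last joint's range is limited). The gripper opens to 93 mm and grips with 3 to 60 N. Pads are 15 mm wide; open, the fingers measure 128 mm over their backs; the gripper's body (75 mm by 188 mm) begins 65 mm behind the grasp point.
Start: joints at [-1.174, 0.116, 1.442, -0, 1.584, -0.038], TCP at [0.284, -0.612, 0.219] pointing down, gripper open.
Joint ranges: [-2.83, 2.83], [-0.83, 2.19], [0.07, 2.5], [-1.14, 4.28], [0.01, 3], [-2.97, 2.97]. Speed limits (rad/s): [1.89, 1.89, 2.22, 3.14, 3.14, 3.14].

INTERFACE

Orientations are given as a rotation vector (axis times angle).
In Python, from station import * gives the robot as it stands. The module is installed in compiled form; this text tells all that it offers.
- The arm moves only by the tool servo_tool, never from a script. Its argument "commands" is one flat list of numbers, 7 for each row, row after row: the shift along the world's x, y, z in mm, then the turn, a rotation vector about the world's x, y, z in degrees, then the opening, from -1 (shut) to 1 (fully open). A call has 1 to 8 rows; each row shifts and turns the commanded pose from where the row before left it; what a row does not reach is not made up. A row lasts 1/8 s, in which the tool goes at most 62.5 mm and 10.7 degrees, less where a joint would pass 70% of its speed; a pose out of reach is approached as far as the arm can. A call with a gripper value outside its range is refused whole. The fingers move at their own pace and stop on an object; the grip force is fixed at half the most. Time passes only in rows, so rows that do not move let the fingers close. It gives the time, the measured TCP pose, the force, the opening and the grip force at its end, in the units of the state.
- get_state(): the state, without advancing time (a new reading comes with each control period).
- capture(name): name is "side" or "top" or "wrist"; returns the picture (420x560x3 uint8, red, green, blue); there is no depth.
- calibration(name): a dict with "fx", "fy", "cx", "cy" (pixels), "R" (3x3) and "t" (3): a world point X has camera coordinates R X + t; the wrist camera has in their place "hand_eye" (4x4, takes a point from camera to tool coordinates, whose origin is the TCP and whose axes are the flange's). Camera axes: x right, y down, z forward; pixel columns grow to the right and rows downward; lengths in m; the calibration is good to about 2 mm. The wrist camera is an equidistant fisheye: a pixel r from the principal point sees the ray r / f radians off the axis. A picture is of the moment at which its call begins: read the wrist's pose just before it. calibration takes no time and is no camera call.
- close_job(): hands the job in; it is judged then, once.
The state is a dict: "time_s": time; "joints": joint angles; "qvel": joint speeds; "tau": joint torques, N m; "position": TCP position; "eef_rot": TCP orientation; "contact_force": force on the tool from outside, world axes, zero at the start; "moment": the same for the moment, N m; "finger_gap": finger opening in m; "gripper_force": force on a finger pad.
Only numpy, scipy, OpenCV 4.12 (cv2) and the standard library are available. Lean on these libraries where they do the work, as an engineer would, in place of code of your own. Each camera call takes 0.05 s, during which the arm holds its last target. There are 200 camera calls.

TASK

Close the open specimen jar in the rack: pick up the lid that fits it (the larger of the two lids on the bench), set it squarely on the jar's neck and press it straight down until it snaps over the lugs, then keep pressing until it is fully home on the rim. Finish while still holding it: the gripper keeps bearing down firmly on the lid with a push of about 10 N, and does not let go, so that the tamper seal can be put on. Leave the jar standing in its well, and do not disturb the two closed jars, the small lid or the cassette.

Things in the scene. Friction and masses are not known exactly. Their poses are not given: they have to be found in the camera images.
- lid: The lid to fit: round blue plastic snap lid, 54 mm across, 16.5 mm tall, 20 g, lying right way up on the bench. Origin at the centre of its open underside, z up through its closed top, x towards its thumb tab. It can be gripped across its skirt along its y, 54 mm wide. Inside 13.5 mm deep and 46 mm wide, with an inward lip 2 mm tall at the foot that leaves a 42.4 mm opening.
- lid_top (a point): Centre of the lid's top face, 16.5 mm above the lid's origin; its outer edge is raised by 1 mm. Set on the jar's neck, the lid first rests on the lugs, its top about 12 mm above the jar's rim; fully home its top is 3 mm above the rim.
- jar: The open jar: white plastic, 46 mm across up to 56 mm, then a neck 39.6 mm across up to the rim at 76 mm. It stands loose in a well of the rack (22 mm deep, 2 mm wider than the jar, floor 8 mm above the bench). Origin at the centre of its underside, z up. With the lid fully home the lid's origin is 62.5 mm above the jar's.
- jar_rim (a point): Centre of the open jar's mouth, level with the rim, 76 mm above the jar's origin.
- rack: Grey plastic rack fixed to the bench, 86 x 250 x 30 mm, with three round wells in a row along its y, 80 mm apart, the middle one at its centre. Origin at the centre of its underside. The open jar stands in any one of the wells, the closed jars in the other two.
- closed_jar_a: A closed jar, the same kind as the open one with its 54 mm blue lid on; 79 mm tall over all; bystander in the rack. Origin at the centre of its underside.
- closed_jar_b: The other closed jar in the rack, alike; bystander. Origin at the centre of its underside.
- small_lid: A smaller lid of the same look, 38 mm across and 13 mm tall, for another kind of jar; bystander on the bench. Origin at the centre of its underside.
- cassette: Orange tissue cassette with a wax block, 40 x 28 x 11 mm, lying on the bench beyond the rack; bystander. Origin at the centre of its underside.
- lid_tab (a point): Tip of the lid's thumb tab: 36 mm from the lid's axis along its +x, 14 mm above its underside. The tab is 14 mm wide and 3 mm thick and stands out 9 mm beyond the skirt, just below the top.
- jar_lugs (a point): On the jar's axis, 68 mm above its origin, amid six sprung round-backed snap lugs standing out from the neck to 45.6 mm across. Pushed over them, the lid resists with up to about 8 to 14 N within the first 3 mm, then the force drops away and it snaps down, some 9 mm in all, until its top sits on the rim. The jar weighs about 0.2 kg and may hop a few mm up into a held lid at the click.
Things that resemble listed ones, but are neither listed nor needed, are in the scene too. What is shaped like the lid but green or turquoise is not meant.

How it is judged:
By the outcome, as a careful person would: the job done as asked, in the order asked, and still so for the second after the job is handed in, while the arm keeps its last pose, push and grip.
It also fails if it takes over 48 s, if anything falls off the work surface, if the arm or the gripper's body presses on something with over 40 N, if the wrist force passes 120 N, or if a joint passes its speed limit or range.

## Working session

There is one attempt and no reset: what is moved stays moved. The work goes in short steps, Python scripts to look and compute and a tool call to move; the robot and the scene stay as the last step left them, time stands still between calls to the robot, and variables do not carry over. Pictures are saved under pics/ and viewed, at most 10 in all, crops included, and the job is handed in when it is done.

Besides the shell and the picture viewer there is one more tool, called after ">>>" by a JSON object that holds its "method" and its "body". servo_tool: Moves the arm, as the interface text tells. Its arguments: {"type":"object","properties":{"commands":{"type":"array","items":{"type":"number"}}},"required":["commands"]}

```bash
mkdir -p pics; python3 - <<'E'
from station import *
import cv2
s=get_state();print(s)
for n in ("top","side"):
    im=capture(n);cv2.imwrite(f"pics/{n}0.png",im[:,:,::-1]);c=calibration(n);print(n,c)
print(calibration("wrist"))
E
```

```text
{'time_s': 0.0, 'joints': array([-1.17380474e+00,  1.16499499e-01,  1.44222716e+00,  1.25162681e-05,
        1.58399187e+00, -3.77953189e-02]), 'qvel': array([ 0.00133469, -0.00045439, -0.00197502,  0.0001209 , -0.00104362,
       -0.00041153]), 'tau': array([ 3.75732998e-03, -7.21253085e+01, -6.22608733e+01,  7.82153662e-02,
        2.37463979e-02, -9.82068536e-05]), 'position': array([ 0.28424731, -0.61202588,  0.21791972]), 'eef_rot': array([-3.06656491e+00, -6.77355750e-01,  2.96473198e-04]), 'contact_force': array([ 0.16639563, -0.56468862, -0.17946324]), 'moment': array([0.0256839 , 0.02790579, 0.03678902]), 'gripper_force': 0.0, 'finger_gap': 0.09269796613841493}
top {'fx': 461.04751035044507, 'fy': 461.04751035044507, 'cx': 278.1611348431334, 'cy': 208.83001943637151, 'R': array([[-0.02815944, -0.99955746, -0.00958782],
       [-0.98035918,  0.02948907, -0.19500326],
       [ 0.1951997 ,  0.00390833, -0.98075573]]), 't': array([0.06683256, 0.58198817, 1.22972259])}
side {'fx': 452.5567951078719, 'fy': 452.5567951078719, 'cx': 282.4465457526875, 'cy': 205.35596177629188, 'R': array([[ 0.99469511, -0.10276056,  0.00467955],
       [-0.05579874, -0.57721633, -0.81468264],
       [ 0.08641836,  0.81009973, -0.57988817]]), 't': array([-0.58939316,  0.11792256,  0.98197631])}
{'fx': 325.19226210127806, 'fy': 325.19226210127806, 'cx': 276.83481263367327, 'cy': 210.55688742152412, 'hand_eye': array([[-1.95011531e-03, -9.67656166e-01, -2.52265219e-01,
         7.01651020e-02],
       [ 9.99998076e-01, -1.94024199e-03, -2.87889187e-04,
        -5.46689091e-04],
       [-2.10877823e-04, -2.52265295e-01,  9.67658089e-01,
        -1.66035708e-01],
       [ 0.00000000e+00,  0.00000000e+00,  0.00000000e+00,
         1.00000000e+00]])}
```

View pics/top0.png

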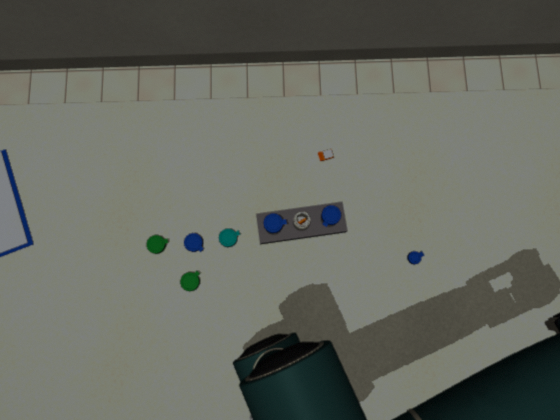

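View pics/side0.png

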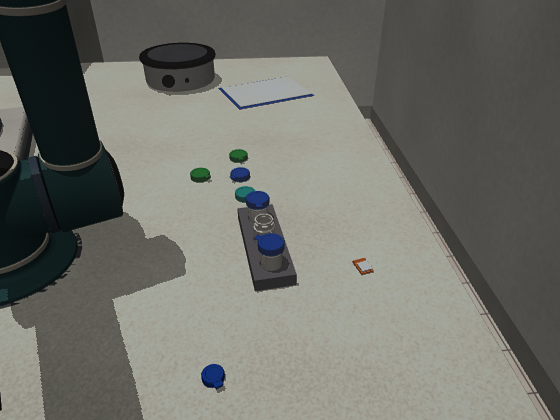

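The top view shows the rack with the open jar in its middle well at (302,220), between closed jars at (274,223) and (331,215).

Things that could be taken for the lid:
- Large blue (194,242): this is my choice.
- Small blue (415,257): too small.
- Turquoise (229,237), green (157,244) and green (190,281): wrong colour.
- Blue lids on the closed jars.

I'll check the choice in a close crop.

```bash
cat > h.py <<'E'
import numpy as np,cv2
from station import *
def ray(n,u,v):
    c=calibration(n);d=c["R"].T@np.array([(u-c["cx"])/c["fx"],(v-c["cy"])/c["fy"],1]);return -c["R"].T@c["t"],d
def atz(n,u,v,z):
    o,d=ray(n,u,v);return o+d*(z-o[2])/d[2]
def tri(u,v,u2,v2):
    o,d=ray("top",u,v);p,e=ray("side",u2,v2)
    s=np.linalg.lstsq(np.c_[d,-e],p-o,rcond=None)[0];a=o+d*s[0];b=p+e*s[1];return (a+b)/2,np.linalg.norm(a-b)
def wray(s,u,v):
    c=calibration("wrist");x,y=(u-c["cx"])/c["fx"],(v-c["cy"])/c["fy"];r=np.hypot(x,y)
    d=np.array([x/r*np.sin(r),y/r*np.sin(r),np.cos(r)]) if r else np.array([0,0,1.])
    H=c["hand_eye"];R=cv2.Rodrigues(s["eef_rot"])[0]
    return s["position"]+R@H[:3,3],R@H[:3,:3]@d
def watz(s,u,v,z):
    o,d=wray(s,u,v);return o+d*(z-o[2])/d[2]
E
python3 - <<'E'
from h import *
t=cv2.imread("pics/top0.png");s=cv2.imread("pics/side0.png")
rs=lambda im:cv2.resize(im,(400,300),interpolation=cv2.INTER_CUBIC)
a=rs(t[215:275,170:250]);b=rs(t[190:250,260:340]);c=rs(s[150:210,190:270]);d=rs(s[195:285,220:340])
cv2.imwrite("pics/crop.png",np.vstack([np.hstack([a,b]),np.hstack([c,d])]))
for n,im in(("top",t),("side",s)):
    hsv=cv2.cvtColor(im,cv2.COLOR_BGR2HSV);m=cv2.inRange(hsv,(108,120,50),(130,255,255))
    k,_,st,ce=cv2.connectedComponentsWithStats(m)
    for i in range(1,k):
        if 40<st[i,4]<3000:print(n,st[i],ce[i].round(1),atz(n,*ce[i],.015).round(4),atz(n,*ce[i],.085).round(4))
E
```

```text
top [  0 150  33 107 544] [ 16.4 206.7] [0.6214 0.81   0.015 ] [0.6059 0.769  0.085 ]
top [321 205  20  22 322] [330.5 215. ] [ 0.5694 -0.0999  0.015 ] [ 0.5567 -0.0921  0.085 ]
top [264 213  23  20 326] [273.6 222.6] [0.5523 0.0642 0.015 ] [0.5405 0.0631 0.085 ]
top [184 233  19  19 277] [193.3 242.3] [0.5022 0.2946 0.015 ] [0.4931 0.2812 0.085 ]
top [408 252  16  12 143] [414.7 257.1] [ 0.4419 -0.3309  0.015 ] [ 0.436  -0.3107  0.085 ]
side [219  88  94  21 159] [259.1  99.8] [0.5886 0.8027 0.015 ] [0.58   0.6323 0.085 ]
side [230 168  20  13 206] [239.6 174. ] [0.5031 0.2844 0.015 ] [0.5036 0.1695 0.085 ]
side [246 191  23  18 331] [256.8 199.4] [0.5433 0.1568 0.015 ] [0.5395 0.0556 0.085 ]
side [254 233  30  23 504] [269.8 243.7] [ 0.5622 -0.019   0.015 ] [ 0.5564 -0.1014  0.085 ]
side [201 364  23  25 417] [212.7 375.3] [ 0.4433 -0.3391  0.015 ] [ 0.4502 -0.3872  0.085 ]
```

View pics/crop.png

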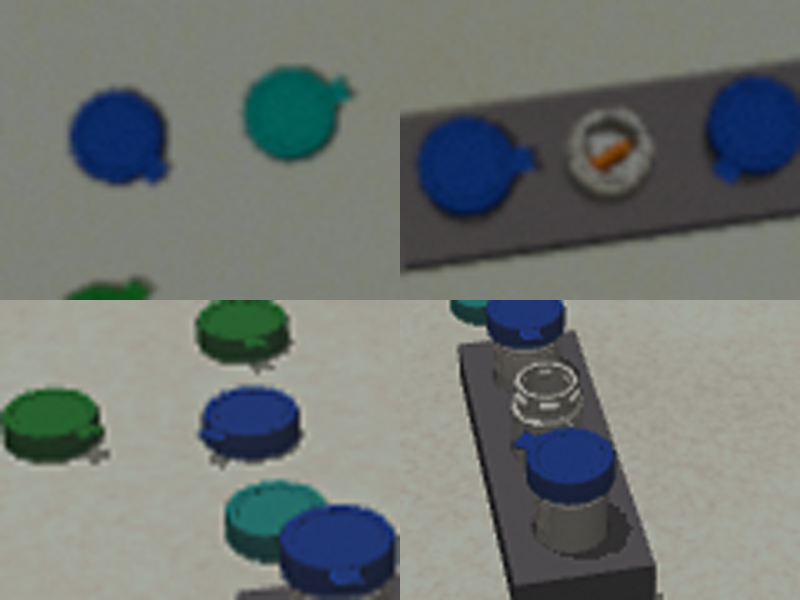

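The crop confirms it. The large blue lid is centred at top-view (193.6,242.2), with its tab towards the lower right at about −137° in the world frame. The open jar's mouth is at (302,220.6), and the left closed jar's tab points towards it. I'll move above the lid.

>>> {"method": "servo_tool", "body": {"commands": [12, 52, 0, 0, 0, 1, 1, 12, 52, 0, 0, 0, 1, 1, 12, 52, 0, 0, 0, 1, 1, 12, 52, 0, 0, 0, 1, 1, 12, 52, 0, 0, 0, 1, 1, 12, 52, 0, 0, 0, 1, 1, 12, 52, 0, 0, 0, 1, 1, 12, 52, 0, 0, 0, 1, 1]}}

```text
time_s: 1.1
position: [0.3802, -0.1945, 0.2185]
eef_rot: [-3.013, -0.89, -0.0]
contact_force: [0.5, 0.3, 0.0]
finger_gap: 0.0928
gripper_force: 0.0
```

>>> {"method": "servo_tool", "body": {"commands": [12, 52, 0, 0, 0, 1, 1, 12, 52, 0, 0, 0, 1, 1, 12, 52, 0, 0, 0, 1, 1, 12, 52, 0, 0, 0, 1, 1, 12, 52, 0, 0, 0, 1, 1, 12, 52, 0, 0, 0, 1, 1, 12, 52, 0, 0, 0, 1, 1, 12, 52, 0, 0, 0, 1, 1]}}

```text
time_s: 2.1
position: [0.4763, 0.2217, 0.2185]
eef_rot: [2.943, 1.099, -0.0]
contact_force: [0.1, -1.6, -0.4]
finger_gap: 0.0925
gripper_force: 0.0
```

>>> {"method": "servo_tool", "body": {"commands": [13, 36, -20, 0, 0, 1, 1, 13, 36, -20, 0, 0, 1, 1, 0, 0, -20, 0, 0, 0, 1, 0, 0, -20, 0, 0, 0, 1, 0, 0, 0, 0, 0, 0, 1]}}

```text
time_s: 2.72
position: [0.5016, 0.2907, 0.1371]
eef_rot: [2.924, 1.148, -0.004]
contact_force: [-0.1, -0.2, -0.1]
finger_gap: 0.0931
gripper_force: 0.0
```

```bash
python3 - <<'E'
from h import *
s=get_state();im=capture("wrist")[:,:,::-1];cv2.imwrite("pics/w1.png",im)
print(s["time_s"],s["position"],s["eef_rot"],s["joints"]);R=cv2.Rodrigues(s["eef_rot"])[0];print(R.round(3))
m=cv2.inRange(cv2.cvtColor(im,cv2.COLOR_BGR2HSV),(108,120,40),(130,255,255))
k,_,st,ce=cv2.connectedComponentsWithStats(m)
for i in range(1,k):
    if st[i,4]>200:print(st[i],ce[i].round(1),watz(s,*ce[i],.0165).round(4))
E
```

```text
2.725 [0.50161315 0.29067714 0.13708183] [ 2.92404418  1.14778988 -0.00362211] [ 4.81246979e-01 -5.58634235e-02  1.75008114e+00 -9.18557349e-05
  1.44970423e+00  1.30394536e+00]
[[ 0.733  0.68  -0.002]
 [ 0.68  -0.733 -0.001]
 [-0.002 -0.001 -1.   ]]
[ 247  169   58   68 2693] [275.8 199. ] [0.5051 0.2959 0.0165]
```

View pics/w1.png

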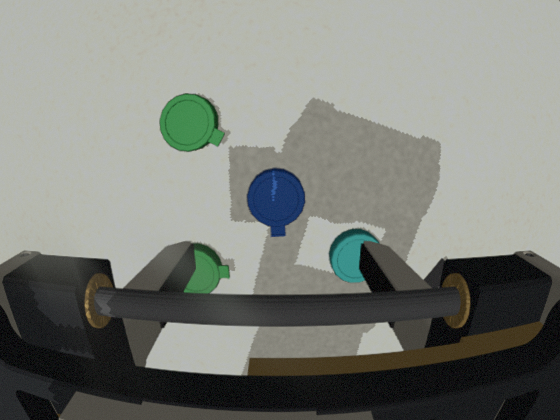

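The wrist view shows the blue lid's disc at (276,197.5) with its tab pointing down to (278,233), so the grip line is aligned to about 3°. Both fingers clear the green and turquoise lids. I'll centre, go lower and measure again.

>>> {"method": "servo_tool", "body": {"commands": [2, 3, -30, 0, 0, 1, 1, 2, 3, -30, 0, 0, 1, 1, 0, 0, 0, 0, 0, 0, 1, 0, 0, 0, 0, 0, 0, 1]}}

```text
time_s: 3.28
position: [0.5069, 0.2978, 0.0806]
eef_rot: [-2.904, -1.199, -0.003]
contact_force: [0.1, 0.5, 0.4]
finger_gap: 0.0931
gripper_force: 0.0
```

```bash
python3 - <<'E'
from h import *
s=get_state();im=capture("wrist")[:,:,::-1];cv2.imwrite("pics/w2.png",im)
print(s["time_s"],s["position"],s["eef_rot"])
m=cv2.inRange(cv2.cvtColor(im,cv2.COLOR_BGR2HSV),(108,120,25),(130,255,255))
m=cv2.morphologyEx(m,cv2.MORPH_OPEN,np.ones((3,3)))
cs=max(cv2.findContours(m,0,1)[0],key=cv2.contourArea)[:,0,:].astype(float)
P=np.array([watz(s,u,v,.0165)[:2] for u,v in cs])
R=cv2.Rodrigues(s["eef_rot"])[0];L=(P-s["position"][:2])@R[:2,:2]
i=range(len(L))
from scipy.optimize import least_squares
f=least_squares(lambda p:np.hypot(*(L-p[:2]).T)-p[2],[0,0,.027],loss="soft_l1",f_scale=.0005).x
print("tool xy r",f, "world",s["position"][:2]+R[:2,:2]@f[:2])
d=L-f[:2];t=d[np.hypot(*d.T)>.031];print("tab",t.mean(0),np.hypot(*t.T).max(),np.degrees(np.arctan2(*t.mean(0)[::-1])),len(t))
E
```

```text
3.275 [0.50693649 0.29778418 0.08061451] [-2.903671   -1.19882599 -0.00302237]
tool xy r [-0.00180794 -0.00021553  0.02599911] world [0.5055031  0.29666148]
tab [-0.03438359  0.00085984] 0.03616260469636279 178.5674914974873 28
```

View pics/w2.png

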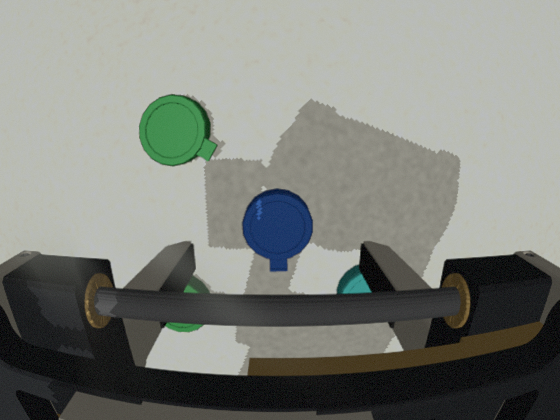

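The lid is at (0.5055, 0.2967). The fitted disc radius is 26 mm and the tab is 36 mm from the axis, so both match the description. I'll go down and grip.

>>> {"method": "servo_tool", "body": {"commands": [-1.5, -1, -25, 0, 0, 1.2, 1, 0, 0, -25, 0, 0, 0, 1, 0, 0, -20, 0, 0, 0, 1, 0, 0, -7, 0, 0, 0, 1, 0, 0, 0, 0, 0, 0, 1, 0, 0, 0, 0, 0, 0, -1, 0, 0, 0, 0, 0, 0, -1, 0, 0, 0, 0, 0, 0, -1]}}

```text
time_s: 4.32
position: [0.505, 0.2969, 0.002]
eef_rot: [-2.891, -1.23, -0.001]
contact_force: [0.3, -0.0, 0.4]
finger_gap: 0.0676
gripper_force: 0.0
```

>>> {"method": "servo_tool", "body": {"commands": [0, 0, 0, 0, 0, 0, -1, 0, 0, 0, 0, 0, 0, -1, 0, 0, 0, 0, 0, 0, -1, 0, 0, 0, 0, 0, 0, -1]}}

```text
time_s: 4.82
position: [0.5049, 0.2968, 0.0017]
eef_rot: [2.891, 1.23, 0.0]
contact_force: [0.3, -0.4, 2.3]
finger_gap: 0.0538
gripper_force: 30.0
```

The lid is held with a 53.8 mm gap at 30 N. I'll lift it, turn it +50° so the fingers close across the rack, and stop a little past the jar for an unobstructed look.

>>> {"method": "servo_tool", "body": {"commands": [0, 0, 10, 0, 0, 0, -1, 0, 0, 30, 0, 0, 0, -1, 0, 0, 45, 0, 0, 0, -1, 0, 0, 50, 0, 0, 0, -1, 0, 0, 45, 0, 0, 0, -1, 0, 0, 0, 0, 0, 0, -1]}}

```text
time_s: 5.58
position: [0.5059, 0.2974, 0.1863]
eef_rot: [-2.89, -1.23, -0.01]
contact_force: [0.6, -0.2, -0.5]
finger_gap: 0.0538
gripper_force: 30.0
```

>>> {"method": "servo_tool", "body": {"commands": [6, -46, 0, 0, 0, 6.3, -1, 6, -46, 0, 0, 0, 6.3, -1, 6, -46, 0, 0, 0, 6.3, -1, 6, -46, 0, 0, 0, 6.3, -1, 6, -46, 0, 0, 0, 6.3, -1, 6, -46, 0, 0, 0, 6.3, -1, 6, -46, 0, 0, 0, 6.3, -1, 6, -46, 0, 0, 0, 6.3, -1]}}

```text
time_s: 6.58
position: [0.5525, -0.0727, 0.1809]
eef_rot: [-2.087, -2.347, 0.001]
contact_force: [0.8, 0.9, -0.5]
finger_gap: 0.0535
gripper_force: 30.0
```

>>> {"method": "servo_tool", "body": {"commands": [0, 0, 0, 0, 0, 0, -1, 0, 0, 0, 0, 0, 0, -1, 0, 0, 0, 0, 0, 0, -1]}}

```text
time_s: 6.95
position: [0.5527, -0.0702, 0.1814]
eef_rot: [-2.091, -2.344, 0.0]
contact_force: [-0.4, -0.8, 0.6]
finger_gap: 0.0534
gripper_force: 30.0
```

```bash
python3 - <<'E'
from h import *
s=get_state();im=capture("wrist")[:,:,::-1];cv2.imwrite("pics/w3.png",im)
print(s["time_s"],s["position"],s["eef_rot"],s["contact_force"],s["moment"]);print(cv2.Rodrigues(s["eef_rot"])[0].round(4))
print(atz("top",302,220.6,.084))
np.save("s3.npy",s,allow_pickle=True)
E
```

```text
6.95 [ 0.5526887  -0.07022299  0.18143893] [-2.09100304e+00 -2.34413286e+00  3.90610675e-05] [-0.44498712 -0.7674787   0.63897759] [-0.01613587 -0.0770449   0.04408111]
[[-1.138e-01  9.935e-01 -3.000e-04]
 [ 9.935e-01  1.138e-01  2.000e-04]
 [ 3.000e-04 -3.000e-04 -1.000e+00]]
[ 0.5438751  -0.01410491  0.084     ]
```

View pics/w3.png

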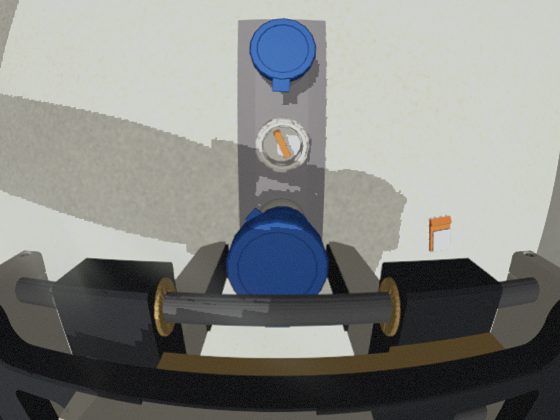

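The open jar's mouth is around (282,145). Closed jar A is beyond it at (283,50), and the held lid is at (278,263). I'll enlarge the rim and fit the circles.

```bash
python3 - <<'E'
from h import *
from scipy.optimize import least_squares
s=np.load("s3.npy",allow_pickle=True).item();im=cv2.imread("pics/w3.png")
a=cv2.resize(im[105:185,242:322],(600,600),interpolation=cv2.INTER_CUBIC)
# overlay projection check: predicted circle of r=19.8mm at candidates
cv2.imwrite("pics/c3.png",a)
R=cv2.Rodrigues(s["eef_rot"])[0]
def fit(mask,z,r0):
    cs=max(cv2.findContours(mask,0,1)[0],key=cv2.contourArea)[:,0,:]
    P=np.array([watz(s,u,v,z)[:2] for u,v in cs]);c0=np.median(P,0)
    f=least_squares(lambda p:np.hypot(*(P-p[:2]).T)-p[2],[*c0,r0],loss="soft_l1",f_scale=.0005).x
    return f.round(4),((f[:2]-s["position"][:2])@R[:2,:2]).round(4)
hsv=cv2.cvtColor(im,cv2.COLOR_BGR2HSV);b=cv2.inRange(hsv,(106,120,40),(130,255,255))
x=b.copy();x[150:]=0;print("a",fit(x,.0865,.027))
x=b.copy();x[:203]=0;x[297:]=0
z=s["position"][2]-.0017+.0165
cs=max(cv2.findContours(x,0,1)[0],key=cv2.contourArea)[:,0,:];cs=cs[(cs[:,1]>245)&(cs[:,1]<290)]
for v in (250,262,275,285):
    uu=cs[abs(cs[:,1]-v)<=1,0];print("held",v,uu.min(),uu.max(),watz(s,uu.min(),v,z),watz(s,uu.max(),v,z))
for v in(140,146):print("rack",[watz(s,u,v,.03).round(4) for u in(238,326.5)])
E
```

```text
a (array([0.5421, 0.0637, 0.0264]), array([0.1342, 0.0047]))
held 250 228 325 [ 0.52722453 -0.06259493  0.19623893] [ 0.57569356 -0.05714104  0.19623893]
held 262 225 328 [ 0.52608123 -0.06940054  0.19623893] [ 0.57831539 -0.06352208  0.19623893]
held 275 227 327 [ 0.52752494 -0.076676    0.19623893] [ 0.57904486 -0.07088884  0.19623893]
held 285 232 322 [ 0.53047727 -0.08221449  0.19623893] [ 0.57739857 -0.07694501  0.19623893]
rack [array([ 0.5087, -0.0163,  0.03  ]), array([ 0.5945, -0.0064,  0.03  ])]
rack [array([ 0.5093, -0.0221,  0.03  ]), array([ 0.5952, -0.0123,  0.03  ])]
```

View pics/c3.png

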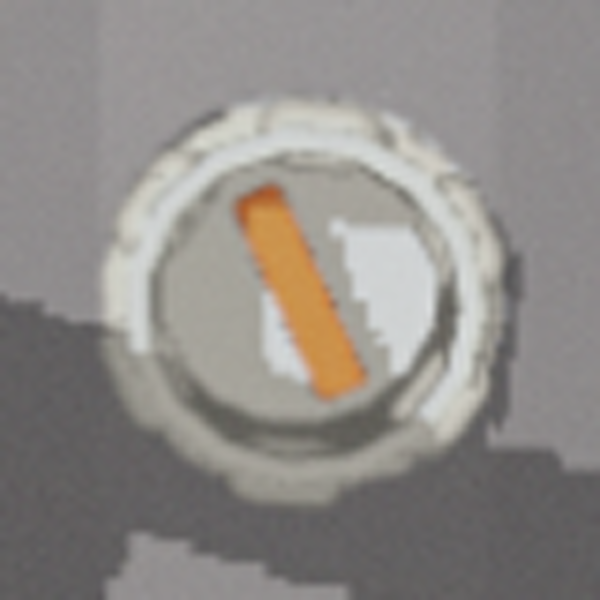

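```bash
python3 - <<'E'
from h import *
s=np.load("s3.npy",allow_pickle=True).item()
print("wrist rim",watz(s,281.9,144.5,.084),"lugs",watz(s,282,144.4,.076))
print("edges L/R rim",watz(s,242+132/7.5-.5,144.5,.084),watz(s,242+472/7.5-.5,144.5,.084))
print("side",atz("side",264.1,219.7,.084))
print("top",atz("top",301.9,220.1,.084))
E
```

```text
wrist rim [ 0.55054649 -0.01345959  0.084     ] lugs [ 0.55079158 -0.01376788  0.076     ]
edges L/R rim [ 0.53227016 -0.01546739  0.084     ] [ 0.56862793 -0.01130025  0.084     ]
side [ 0.55072795 -0.02045067  0.084     ]
top [ 0.5452615  -0.01388597  0.084     ]
```

The estimates agree: the wrist view of the rim gives (0.5506, −0.0136), and closed jar A plus the 80 mm pitch gives (0.551, −0.016). I'll go over the jar with the lid about 14 mm above the rim and check with the cameras.

>>> {"method": "servo_tool", "body": {"commands": [-0.9, 28, 0, 0, 0, 0, -1, -0.9, 27.4, 0, 0, 0, 0, -1, 0, 0, -30, 0, 0, 0, -1, 0, 0, -30, 0, 0, 0, -1, 0, 0, -20, 0, 0, 0, -1, 0, 0, 0, 0, 0, 0, -1, 0, 0, 0, 0, 0, 0, -1]}}

```text
time_s: 7.88
position: [0.5516, -0.0157, 0.1029]
eef_rot: [2.091, 2.343, 0.001]
contact_force: [-0.8, 1.2, 0.9]
finger_gap: 0.054
gripper_force: 30.0
```

```bash
python3 - <<'E'
from h import *
s=get_state();print(s["time_s"],s["position"],s["eef_rot"],s["contact_force"],s["finger_gap"])
w=capture("wrist")[:,:,::-1];sd=capture("side")[:,:,::-1];t=capture("top")[:,:,::-1]
np.savez("s4.npz",w=w,sd=sd,t=t)
rs=lambda im:cv2.resize(im,(400,300),interpolation=cv2.INTER_CUBIC)
cv2.imwrite("pics/c4.png",np.vstack([np.hstack([rs(w),rs(sd[185:260,215:315])]),np.hstack([rs(w[150:300,180:380]),rs(t[190:250,260:340])])]))
E
```

```text
7.875 [ 0.55155225 -0.01574285  0.10286487] [2.09093680e+00 2.34325625e+00 1.31679467e-03] [-0.80910014  1.20302806  0.85858244] 0.05399038708425995
```

View pics/c4.png

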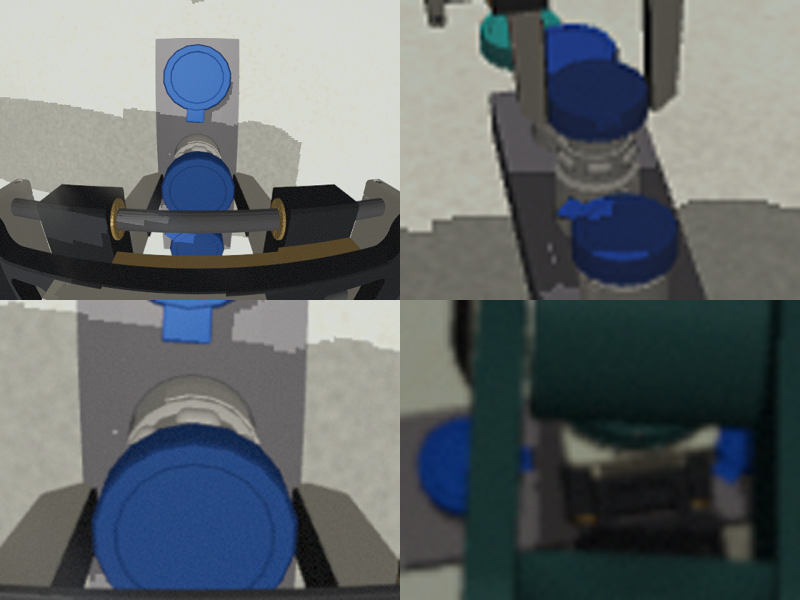

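Laterally the lid is centred over the neck in both views: 195 against 194 in the wrist crop, and 597 in both cases in the side crop. I'll check the other direction from the shoulder's far arc.

```bash
python3 - <<'E'
from h import *
s=get_state();R=cv2.Rodrigues(s["eef_rot"])[0]
for v in(187.5,188.5,189.5):
    p=watz(s,277.5,v,.064);print("shoulder far edge in tool",((p-s["position"])@R)[:2]*1e3)
# lid far top edge / centre in held state
w=np.load("s4.npz")["w"];b=cv2.inRange(cv2.cvtColor(w,cv2.COLOR_BGR2HSV),(106,120,30),(130,255,255))
col=np.where(b[195:300,272:284].mean(1)>128)[0]+195;v=col.min();print(v)
z=s["position"][2]-.0017
for dz in(0.0165,0.0175,.015):print("lid far edge",dz,((watz(s,277,v-.5,z+dz)-s["position"])@R)[:2]*1e3)
E
```

```text
shoulder far edge in tool [32.19008365  0.61940887]
shoulder far edge in tool [31.53792715  0.61841425]
shoulder far edge in tool [30.88500705  0.61742115]
212
lid far edge 0.0165 [30.46380015  0.24025689]
lid far edge 0.0175 [30.72821023  0.23969763]
lid far edge 0.015 [30.06718502  0.24109577]
```

>>> {"method": "servo_tool", "body": {"commands": [-0.4, 1.3, 0, 0, 0, 0, -1, 0, 0, -5, 0, 0, 0, -1, 0, 0, -5, 0, 0, 0, -1, 0, 0, -3, 0, 0, 0, -1, 0, 0, 0, 0, 0, 0, -1, 0, 0, 0, 0, 0, 0, -1]}}

```text
time_s: 8.78
position: [0.5507, -0.0145, 0.0887]
eef_rot: [2.092, 2.344, 0.0]
contact_force: [0.3, 0.4, 0.7]
finger_gap: 0.0539
gripper_force: 30.0
```

>>> {"method": "servo_tool", "body": {"commands": [0, 0, -2, 0, 0, 0, -1, 0, 0, 0, 0, 0, 0, -1, 0, 0, 0, 0, 0, 0, -1]}}

```text
time_s: 9.15
position: [0.5506, -0.0145, 0.0867]
eef_rot: [2.092, 2.344, 0.0]
contact_force: [0.4, 0.1, -0.1]
finger_gap: 0.0537
gripper_force: 30.0
```

>>> {"method": "servo_tool", "body": {"commands": [0, 0, -2, 0, 0, 0, -1, 0, 0, 0, 0, 0, 0, -1, 0, 0, 0, 0, 0, 0, -1]}}

```text
time_s: 9.52
position: [0.5506, -0.0145, 0.0846]
eef_rot: [-2.092, -2.344, 0.0]
contact_force: [-0.8, -0.0, -1.1]
finger_gap: 0.0537
gripper_force: 30.0
```

The lid's lip is about at rim level with no contact force, so I'll continue slowly.

>>> {"method": "servo_tool", "body": {"commands": [0, 0, -1.5, 0, 0, 0, -1, 0, 0, 0, 0, 0, 0, -1, 0, 0, 0, 0, 0, 0, -1]}}

```text
time_s: 9.9
position: [0.5506, -0.0145, 0.0831]
eef_rot: [-2.092, -2.344, 0.0]
contact_force: [-0.1, 0.3, 0.0]
finger_gap: 0.0535
gripper_force: 30.0
```

>>> {"method": "servo_tool", "body": {"commands": [0, 0, -1.5, 0, 0, 0, -1, 0, 0, 0, 0, 0, 0, -1, 0, 0, 0, 0, 0, 0, -1]}}

```text
time_s: 10.28
position: [0.5506, -0.0145, 0.0816]
eef_rot: [-2.092, -2.344, 0.0]
contact_force: [1.2, 0.9, -0.3]
finger_gap: 0.0538
gripper_force: 30.0
```

>>> {"method": "servo_tool", "body": {"commands": [0, 0, -1, 0, 0, 0, -1, 0, 0, 0, 0, 0, 0, -1, 0, 0, 0, 0, 0, 0, -1]}}

```text
time_s: 10.65
position: [0.5507, -0.0144, 0.0808]
eef_rot: [2.092, 2.344, 0.0]
contact_force: [-0.1, 1.0, 1.2]
finger_gap: 0.0535
gripper_force: 30.0
```

>>> {"method": "servo_tool", "body": {"commands": [0, 0, -1, 0, 0, 0, -1, 0, 0, 0, 0, 0, 0, -1]}}

```text
time_s: 10.9
position: [0.5508, -0.0144, 0.0801]
eef_rot: [2.091, 2.344, 0.001]
contact_force: [-1.8, 2.4, 5.4]
finger_gap: 0.0535
gripper_force: 30.0
```

>>> {"method": "servo_tool", "body": {"commands": [0, 0, -1, 0, 0, 0, -1, 0, 0, 0, 0, 0, 0, -1]}}

```text
time_s: 11.15
position: [0.551, -0.0144, 0.0795]
eef_rot: [2.091, 2.344, 0.001]
contact_force: [-1.3, 1.8, 8.3]
finger_gap: 0.0536
gripper_force: 30.0
```

>>> {"method": "servo_tool", "body": {"commands": [0, 0, -1, 0, 0, 0, -1, 0, 0, 0, 0, 0, 0, -1]}}

```text
time_s: 11.4
position: [0.551, -0.0144, 0.0785]
eef_rot: [2.091, 2.344, 0.001]
contact_force: [-0.9, 1.7, 8.6]
finger_gap: 0.0536
gripper_force: 30.0
```

>>> {"method": "servo_tool", "body": {"commands": [0, 0, -1.5, 0, 0, 0, -1, 0, 0, 0, 0, 0, 0, -1]}}

```text
time_s: 11.65
position: [0.5504, -0.0146, 0.0758]
eef_rot: [-2.091, -2.344, 0.001]
contact_force: [-0.2, 0.1, -1.9]
finger_gap: 0.0535
gripper_force: 30.0
```

>>> {"method": "servo_tool", "body": {"commands": [0, 0, -1.5, 0, 0, 0, -1, 0, 0, 0, 0, 0, 0, -1]}}

```text
time_s: 11.9
position: [0.5504, -0.0145, 0.0742]
eef_rot: [-2.091, -2.344, 0.001]
contact_force: [-0.2, 0.5, -1.4]
finger_gap: 0.0532
gripper_force: 30.0
```

>>> {"method": "servo_tool", "body": {"commands": [0, 0, -1.5, 0, 0, 0, -1, 0, 0, 0, 0, 0, 0, -1]}}

```text
time_s: 12.15
position: [0.5506, -0.0145, 0.0731]
eef_rot: [-2.092, -2.344, -0.0]
contact_force: [-0.6, 0.6, -2.2]
finger_gap: 0.0534
gripper_force: 30.0
```

It has snapped. The small downward load of about 2 N is the jar's weight after it hopped up. I'll keep lowering until it seats, then build up the push.

>>> {"method": "servo_tool", "body": {"commands": [0, 0, -1, 0, 0, 0, -1, 0, 0, 0, 0, 0, 0, -1]}}

```text
time_s: 12.4
position: [0.5509, -0.0144, 0.0725]
eef_rot: [2.091, 2.344, 0.001]
contact_force: [0.6, 2.0, 3.0]
finger_gap: 0.0537
gripper_force: 30.0
```

>>> {"method": "servo_tool", "body": {"commands": [0, 0, -1, 0, 0, 0, -1, 0, 0, 0, 0, 0, 0, -1]}}

```text
time_s: 12.65
position: [0.5511, -0.0142, 0.0723]
eef_rot: [2.091, 2.344, 0.002]
contact_force: [-3.1, 4.0, 11.7]
finger_gap: 0.0533
gripper_force: 30.0
```

>>> {"method": "servo_tool", "body": {"commands": [0, 0, -0.5, 0, 0, 0, -1, 0, 0, 0, 0, 0, 0, -1]}}

```text
time_s: 12.9
position: [0.5512, -0.0142, 0.0723]
eef_rot: [2.091, 2.343, 0.003]
contact_force: [-5.0, 5.0, 16.7]
finger_gap: 0.0534
gripper_force: 30.0
```

The lid is fully home: the TCP is at 0.0723 m against 0.0722 expected. I'll ease back to about 10 N and relieve the side load.

>>> {"method": "servo_tool", "body": {"commands": [-0.3, 0.3, 0.5, 0, 0, 0, -1, 0, 0, 0, 0, 0, 0, -1, 0, 0, 0, 0, 0, 0, -1, 0, 0, 0, 0, 0, 0, -1]}}

```text
time_s: 13.4
position: [0.5509, -0.014, 0.0723]
eef_rot: [2.091, 2.343, 0.002]
contact_force: [-0.4, 2.6, 9.4]
finger_gap: 0.0539
gripper_force: 30.0
```

```bash
python3 - <<'E'
from h import *
s=get_state();print(s["time_s"],s["position"],s["contact_force"],s["moment"],s["finger_gap"])
w=capture("wrist")[:,:,::-1];sd=capture("side")[:,:,::-1]
print(get_state()["contact_force"])
rs=lambda im:cv2.resize(im,(400,300),interpolation=cv2.INTER_CUBIC)
cv2.imwrite("pics/c5.png",np.hstack([rs(w),rs(sd[185:260,215:315])]))
E
```

```text
13.4 [ 0.55092595 -0.01397888  0.07226147] [-0.44233282  2.61677151  9.39383473] [ 0.69090647  0.06935467 -0.04537857] 0.05389675937927901
[-0.58671492  4.08406568  9.39526021]
```

View pics/c5.png

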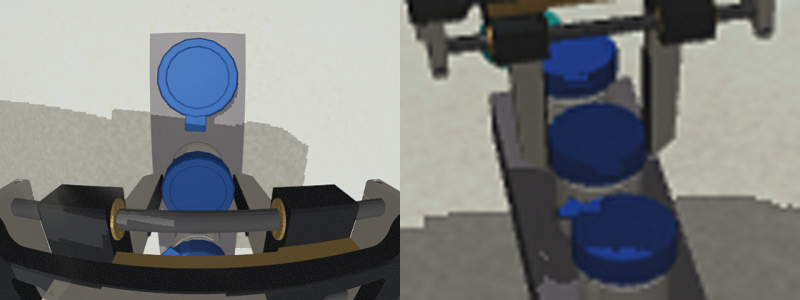

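The lid sits level on the jar, at the same height as its neighbours, and nothing else has been disturbed. I'll trim the push slightly and check that it holds steady.

>>> {"method": "servo_tool", "body": {"commands": [0, 0.1, -0.1, 0, 0, 0, -1, 0, 0, 0, 0, 0, 0, -1, 0, 0, 0, 0, 0, 0, -1, 0, 0, 0, 0, 0, 0, -1, 0, 0, 0, 0, 0, 0, -1, 0, 0, 0, 0, 0, 0, -1, 0, 0, 0, 0, 0, 0, -1, 0, 0, 0, 0, 0, 0, -1]}}

```text
time_s: 14.5
position: [0.5509, -0.0139, 0.0722]
eef_rot: [2.091, 2.343, 0.002]
contact_force: [-1.6, 3.0, 11.5]
finger_gap: 0.0533
gripper_force: 30.0
```

>>> {"method": "servo_tool", "body": {"commands": [0, 0, 0.05, 0, 0, 0, -1, 0, 0, 0, 0, 0, 0, -1, 0, 0, 0, 0, 0, 0, -1, 0, 0, 0, 0, 0, 0, -1]}}

```text
time_s: 15.0
position: [0.551, -0.0139, 0.0723]
eef_rot: [2.091, 2.343, 0.002]
contact_force: [-1.1, 2.7, 10.9]
finger_gap: 0.0537
gripper_force: 30.0
```

```bash
python3 -c "
from station import *
print(get_state()['contact_force']);print(close_job())"
```

```text
[-1.07688017  2.68769255 10.86918254]
the job is handed in; nothing more can be done
None
```

The large blue lid is snapped fully home on the open jar and still gripped with a steady push of about 11 N; I handed the job in at 15.0 s, and in the last wrist and side views the jar stood in its well with both closed jars undisturbed (the small lid and cassette were out of those views, but the arm went nowhere near them).

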